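Stop the rocker's cam wheel with its high spot at the pointer

ROBOT

A 7-joint arm with a two-finger parallel gripper is mounted at the origin on the work surface. World frame = base frame: x ahead of the robot, y to its left, z up, the work surface at z = 0. Lengths are in m, angles in degrees, forces in N, time in s.
With the tool pointing down it reaches from about 0.425 to 0.875 m from the base axis. Payload 4.7 kg.
Tool frame: the origin (TCP) lies midway between the tips of the shut fingers; the grasp point (between the pads) lies 19 mm behind it; x points along the fingers, y is the direction in which the jaws open and shut, and the axes are right-handed (so a half turn about x gives the same grasp; the last joint's range is limited). The gripper opens to 87 mm and grips with 3 to 60 N. Pads are 19 mm wide; open, the fingers measure 117 mm over their backs; the gripper's body (75 mm by 190 mm) begins 51 mm behind the grasp point.
Start: joints at [0.808, 18.392, -4.016, 83.108, 1.295, 78.541, -3.26], TCP at [0.65, -0, 0.201] pointing down, gripper open.
Joint ranges: [-163.93, 163.93], [-17.29, 119.83], [-79.2, 71.16], [3.27, 140.29], [-89.18, 269.18], [5.43, 117.66], [-154.24, 154.24]. Speed limits (degrees/s): [147.25, 147.25, 180, 180, 180, 180, 180].

INTERFACE

Orientations are given as [roll, pitch, yaw] about the fixed x, y, z axes, in that order (R = Rz(yaw) Ry(pitch) Rx(roll)).
In Python, from rig import arm gives the robot as it stands. The module is installed in compiled form; this text tells all that it offers.
- The arm moves only by the shell command python3 -m creep 'ROWS' [FORCE]. ROWS is JSON, a list of rows, each a list of 3 entries, a list of its own where there are three numbers: the shift along the world's x, y, z in units of 50 mm (1.0 is 50 mm), then the turn about the world's z in units of 8 degrees (1.0 is 8 degrees), then the finger opening in mm, from 0 to 87. A call has 1 to 20 rows; each row shifts and turns the commanded pose from where the row before left it; what a row does not reach is not made up. A row lasts 1/8 s, in which the tool goes at most 62.5 mm and 10.7 degrees, less where a joint would pass 70% of its speed; a pose out of reach is approached as far as the arm can. A call is refused whole if a number of a shift passes 1 or a number of a turn 1, either way. A call with a gripper value outside its range is refused whole. The fingers move at their own pace and stop on an object; FORCE is the grip in N (left out, the last holds). Time passes only in rows, so rows that do not move let the fingers close. It gives the time, the measured TCP pose, the force and the opening at its end, in the units of the state.
- arm.read_state(): the state, without advancing time (a new reading comes with each control period).
- arm.grab_frame(name): name is "scene" or "side" or "wrist"; returns (picture, depth): 480x640x3 uint8, blue, green, red; 480x640 float32, m along the optical axis (not along the pixel's ray), 0 where there is no reading.
- arm.camera_params(name): a dict with "fx", "fy", "cx", "cy" (pixels), "R" (3x3) and "t" (3): a world point X has camera coordinates R X + t. Camera axes: x right, y down, z forward; pixel columns grow to the right and rows downward; lengths in m; the calibration is good to about 2 mm. The wrist camera is an equidistant fisheye: a pixel r from the principal point sees the ray r / f radians off the axis. A picture is of the moment at which its call begins: read the wrist's pose just before it. camera_params takes no time and is no camera call; for the wrist camera it gives the pose at the moment of the call.
- arm.sign_off(): hands the job in, once; it reports no verdict.
Trained networks look in the newest picture that a camera, given by its name, has taken for a name from the list of things; names that differ only in an ending like _2 or _b are one class to them, and where a whole thing is asked for, a point or a joint stands for the part that bears it (a point fixed in the world has none). Each returns a list of dicts, best first, with "conf" (0 to 1); they miss things now and then, are a little off and sometimes report something else, mostly with a low value. They report only what shows in the picture. A call takes as long as a camera call. They do not tell look-alikes from the thing itself.
- arm.find_in(query, camera): "location" ([x, y, z] in m, in world coordinates, good to about 4 mm: the middle of the surface that is visible of it).
- arm.regions_of(query, camera): "region" (480x640 bool, what is visible of it).
The state is a dict: "time_s": time; "joints": joint angles; "qd": joint speeds; "effort": joint torques, N m; "tcp_pos": TCP position; "orientation": TCP orientation; "wrist_force": force on the tool from outside, world axes, zero at the start; "moment": the same for the moment, N m; "gripper_width": finger opening in m.
Only numpy, scipy, OpenCV 4.12 (cv2) and the standard library are available. Lean on these libraries where they do the work, as an engineer would, in place of code of your own. Each camera call takes 0.05 s, during which the arm holds its last target.

TASK

Two drive wheels from slide-staining rockers stand on checking stands on the lab bench; one is plain round, the other is a cam with a high spot bulging from its rim. Turn the cam wheel slowly by its upright finger peg, never faster than about a third of a turn a second, until the peak of the high spot stands at the tip of its stand's fixed pointer, then let go and leave it there. Do not turn the plain wheel or disturb the bottle and the slide rack.

Things in the scene. Friction and masses are not known exactly. Their poses are not given: they have to be found in the camera images.
- cam_wheel: Flat pale grey plastic cam wheel on a vertical axle on a fixed stand. Origin on the axle at mid thickness, 64 mm above the bench; z up, x towards the high spot. Disc of 82 mm radius, 18 mm thick (top at 73 mm), with one high spot: a rounded bulge 55 mm wide, 18 mm out from the rim. Turns endlessly either way with light friction (1 to 2 N at the peg); stays where left.
- high_spot (a point): Peak of the bulge on the cam wheel's rim, 100 mm from the axle, at mid thickness of the wheel.
- pointer_tip (a point): Tip of the fixed pointer of the cam wheel's stand: a dark level steel cone 10 mm thick on an upright 12 mm pin (144 mm from the axle), pointing at the axle. The tip is 104 mm from the axle at the wheel's mid thickness: the high spot passes it with a 4 mm gap. All of it is below the wheel's top face.
- cam_peg (a point): Upright finger peg of the cam wheel: black round sleeve, 16 mm across, spinning freely on its pin, so a gripper need not turn with the wheel. Point on the peg's axis, 95 mm above the bench; the sleeve spans 74 to 114 mm above the bench. 60 mm from the axle, 120 degrees counter-clockwise (from above) from the high spot.
- plain_peg (a point): The same point of the same kind of peg (60 mm from the axle) on the other wheel, which is plain round (82 mm radius, no bulge) on a like stand with a like pointer. To be left alone.
- bottle: Bystander: closed amber glass bottle, 56 mm in diameter, 115 mm tall. Origin at the centre of its underside.
- rack: Bystander: dark grey plastic slide-staining rack, 100 x 45 x 100 mm tall. Origin at the centre of its underside.
Things that resemble listed ones, but are neither listed nor needed, are in the scene too. Leave any orange or purple look-alike of the part that bears cam_wheel alone.

How it is judged (in metres and radians):
At the end, for the whole second after the job is handed in: The peak of the cam wheel's high spot is within 18 mm (about 10 degrees either way) of the pointer's tip, seen from above, and the wheel is at rest (horizontal distance between high_spot and pointer_tip below 0.018 m and angular speed of cam_wheel below 0.05 rad/s); the robot touches nothing.
It fails at once if the cam wheel was spun fast (over 2.4 rad/s) (angular speed of cam_wheel above 2.4 rad/s).
It fails at once if the plain wheel was turned (its peg moved over 15 mm) (distance of plain_peg from where it was at the start of the episode above 0.015 m).
It fails at once if the bottle was disturbed (moved over 20 mm) (distance of bottle from where it was at the start of the episode above 0.02 m).
It fails at once if the slide rack was disturbed (moved over 20 mm) (distance of rack from where it was at the start of the episode above 0.02 m).
It also fails if it takes over 43 s, if anything falls off the work surface, if the arm or the gripper's body presses on something with over 40 N, if the wrist force passes 120 N, or if a joint passes its speed limit or range.

## Working session

There is one attempt and no reset: what is moved stays moved. The work goes in short steps, Python scripts to look and compute and a shell command to move; the robot and the scene stay as the last step left them, time stands still between calls to the robot, and variables do not carry over. Pictures are saved under pics/ and viewed, and the job is handed in when it is done.

```bash
mkdir -p pics; python3 - <<'E'
from rig import arm
import cv2,json
s=arm.read_state(); print(s['time_s'],s['tcp_pos'],s['orientation'])
for c in ['scene','side']:
    im,d=arm.grab_frame(c); cv2.imwrite(f'pics/{c}0.png',im)
    p=arm.camera_params(c); print(c,p)
    for q in ['cam_wheel','cam_peg','high_spot','pointer_tip','plain_peg','bottle','rack']:
        print(q,[(round(r['conf'],2),[round(float(v),3) for v in r['location']]) for r in arm.find_in(q,c)])
E
```

```text
0.0 [ 6.49410509e-01 -2.44739349e-05  1.99668342e-01] [ -86.85775858   89.89198579 -176.85474956]
scene {'fx': 518.0554121221732, 'fy': 518.0554121221732, 'cx': 321.00859426352116, 'cy': 232.60199827238208, 'R': array([[ 0.50398081,  0.86371429, -0.00098882],
       [ 0.73501635, -0.42948572, -0.52468369],
       [-0.45360149,  0.26370371, -0.85129668]]), 't': array([-0.21803649, -0.31052766,  1.63888555])}
cam_wheel [(0.91, [0.552, 0.174, 0.072]), (0.85, [0.715, 0.406, 0.074])]
cam_peg [(0.93, [0.55, 0.178, 0.074]), (0.78, [0.724, 0.403, 0.073])]
high_spot [(0.82, [0.72, 0.405, 0.074]), (0.59, [0.549, 0.18, 0.071])]
pointer_tip [(0.84, [0.562, 0.182, 0.073]), (0.79, [0.734, 0.404, 0.077]), (0.29, [0.459, -0.456, 0.043])]
plain_peg [(0.59, [0.534, -0.197, 0.072])]
bottle [(0.88, [0.483, 0.406, 0.072])]
rack [(0.85, [0.459, -0.456, 0.042])]
side {'fx': 551.131658934734, 'fy': 551.131658934734, 'cx': 312.75722670539096, 'cy': 229.87302028444503, 'R': array([[-0.99950753, -0.02429756, -0.01985755],
       [ 0.00442952,  0.51723055, -0.85583464],
       [ 0.03106562, -0.85550113, -0.51686821]]), 't': array([0.47378702, 0.06792069, 1.57380727])}
cam_wheel [(0.73, [0.219, 0.36, 0.075]), (0.71, [0.498, 0.154, 0.07]), (0.66, [0.716, 0.434, 0.07])]
cam_peg [(0.82, [0.219, 0.36, 0.071]), (0.63, [0.498, 0.157, 0.075]), (0.55, [0.715, 0.43, 0.072])]
high_spot [(0.95, [0.495, 0.156, 0.079]), (0.93, [0.221, 0.36, 0.075]), (0.68, [0.717, 0.425, 0.075])]
pointer_tip [(0.93, [0.505, 0.18, 0.075]), (0.81, [0.229, 0.369, 0.073]), (0.71, [0.716, 0.446, 0.076])]
plain_peg [(0.94, [0.529, -0.178, 0.072])]
bottle [(0.92, [0.474, 0.441, 0.064])]
rack [(0.92, [0.459, -0.449, 0.043])]
```

View pics/scene0.png

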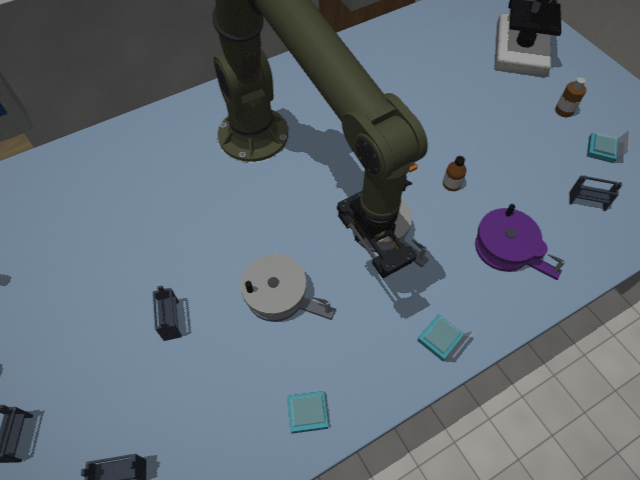

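View pics/side0.png

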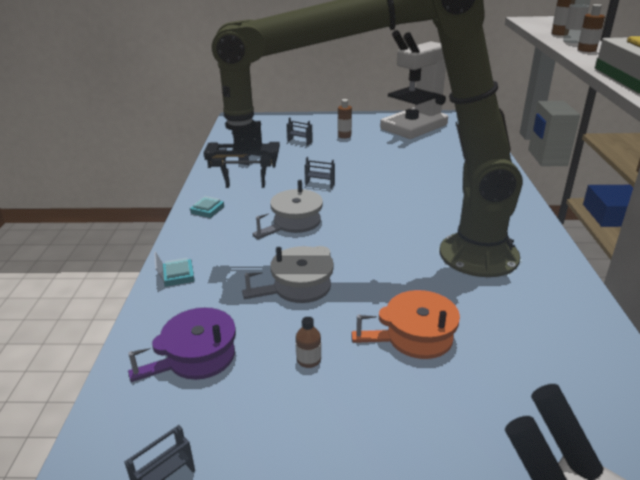

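The grey cam wheel is in the side view at about (302,268), with its peg at (279,255) and pointer at (250,280). The arm hides it in the scene view. The plain wheel is at (297,208). I'll rectify the cam's top face.

```bash
cat > h.py <<'E'
from rig import arm
import cv2,numpy as np
def rectify(im,p,z,x0,x1,y0,y1,s=2000):
    # output: col = (x-x0)*s ; row=(y1-y)*s
    w=int((x1-x0)*s);h=int((y1-y0)*s)
    X,Y=np.meshgrid(x0+np.arange(w)/s,y1-np.arange(h)/s)
    P=np.stack([X,Y,np.full_like(X,z)],-1)@p['R'].T+p['t']
    u=p['fx']*P[...,0]/P[...,2]+p['cx'];v=p['fy']*P[...,1]/P[...,2]+p['cy']
    return cv2.remap(im,u.astype(np.float32),v.astype(np.float32),cv2.INTER_CUBIC)
def proj(X,p):
    P=p['R']@np.array(X)+p['t'];return p['fx']*P[0]/P[2]+p['cx'],p['fy']*P[1]/P[2]+p['cy']
E
python3 - <<'E'
from h import *
im=cv2.imread('pics/side0.png');p=arm.camera_params('side')
r=rectify(im,p,0.073,0.35,0.70,0.02,0.30)
cv2.imwrite('pics/rect0.png',r)
cv2.imwrite('pics/crop0.png',cv2.resize(im[220:320,220:360],None,fx=5,fy=5,interpolation=cv2.INTER_CUBIC))
E
```

```text
(no output)
```

View pics/rect0.png

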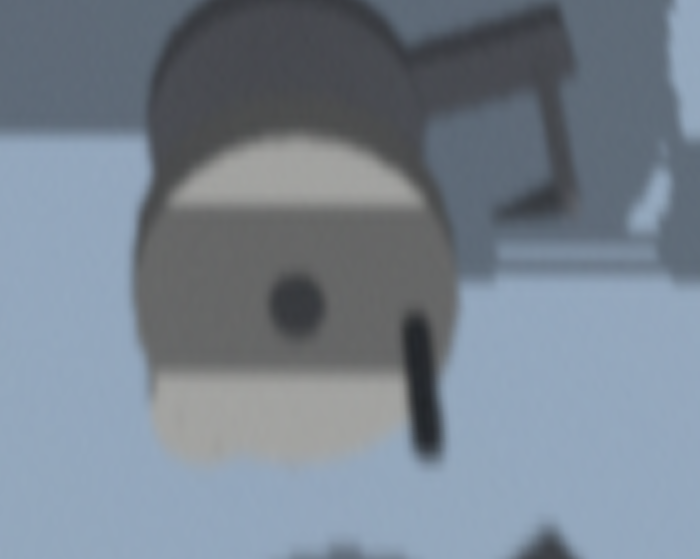

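View pics/crop0.png

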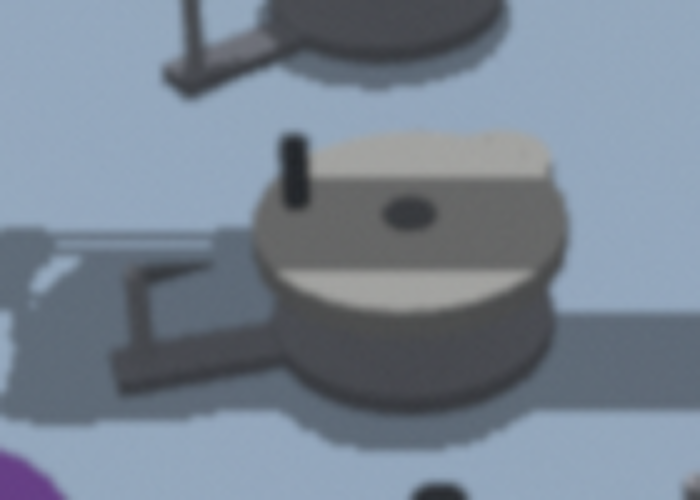

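```bash
python3 - <<'E'
from h import *
from scipy.spatial.transform import Rotation as Ro
s=arm.read_state();print(Ro.from_euler('xyz',s['orientation'],degrees=True).as_matrix().round(2))
p=arm.camera_params('side');C=-p['R'].T@p['t'];print('C',C)
def lower(x,y,z0,z1):
    P=np.array([x,y,z0]);d=P-C;return (P+d*(z1-z0)/d[2]).round(4)
def pix(c,r): return lower(.35+c/2000,.30-r/2000,.073,.073)
print('tip',lower(.35+495/2000,.30-215/2000,.073,.064))
print('pegtop',lower(.35+430/2000,.30-455/2000,.073,.114))
print('pegbase',lower(.35+415/2000,.30-318/2000,.073,.074))
im,d=arm.grab_frame('wrist');cv2.imwrite('pics/w0.png',im);print({k:v for k,v in arm.camera_params('wrist').items() if k in('fx','cx','cy')})
E
```

```text
[[ 0.  1.  0.]
 [-0.  0. -1.]
 [-1.  0.  0.]]
C [0.42436154 1.32277511 0.88098807]
tip [0.5994 0.1799 0.064 ]
pegtop [0.5579 0.1359 0.114 ]
pegbase [0.5573 0.1425 0.074 ]
{'fx': 371.64829954431775, 'cx': 323.0083370927338, 'cy': 240.475857397168}
```

View pics/w0.png

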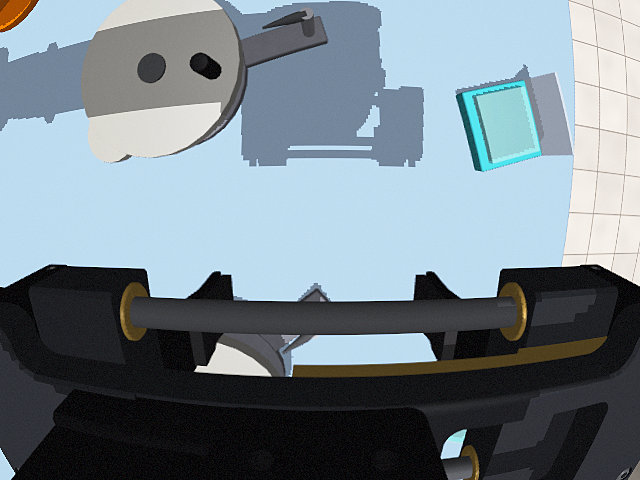

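The wrist view shows the cam wheel clearly: cap at (151,68), peg from its base near (197,60) to its top near (210,70), pointer tip at (263,24), and bulge near (105,158). I'll convert these to world coordinates.

```bash
cat >> h.py <<'E'
def wray(u,v,z,p):
    dx,dy=(u-p['cx'])/p['fx'],(v-p['cy'])/p['fy'];th=np.hypot(dx,dy)
    d=np.array([np.sin(th)*dx/th,np.sin(th)*dy/th,np.cos(th)]);d=p['R'].T@d
    C=-p['R'].T@p['t'];return C+d*(z-C[2])/d[2]
def wrect(im,p,z,x0,x1,y0,y1,s=2000):
    w=int((x1-x0)*s);h=int((y1-y0)*s)
    X,Y=np.meshgrid(x0+np.arange(w)/s,y1-np.arange(h)/s)
    P=np.stack([X,Y,np.full_like(X,z)],-1)@p['R'].T+p['t']
    rr=np.hypot(P[...,0],P[...,1]);th=np.arctan2(rr,P[...,2])
    u=p['fx']*th*P[...,0]/rr+p['cx'];v=p['fy']*th*P[...,1]/rr+p['cy']
    return cv2.remap(im,u.astype(np.float32),v.astype(np.float32),cv2.INTER_CUBIC)
E
python3 - <<'E'
from h import *
p=arm.camera_params('wrist');im=cv2.imread('pics/w0.png')
for n,u,v,z in [('cap',151,68,.075),('pegtop',211,70,.114),('tip',263,25,.064)]: print(n,wray(u,v,z,p).round(4))
r=wrect(im,p,.073,.35,.70,.02,.30);cv2.imwrite('pics/wr0.png',r)
E
```

```text
cap [0.4978 0.1453 0.075 ]
pegtop [0.5671 0.1281 0.114 ]
tip [0.5979 0.1781 0.064 ]
```

View pics/wr0.png

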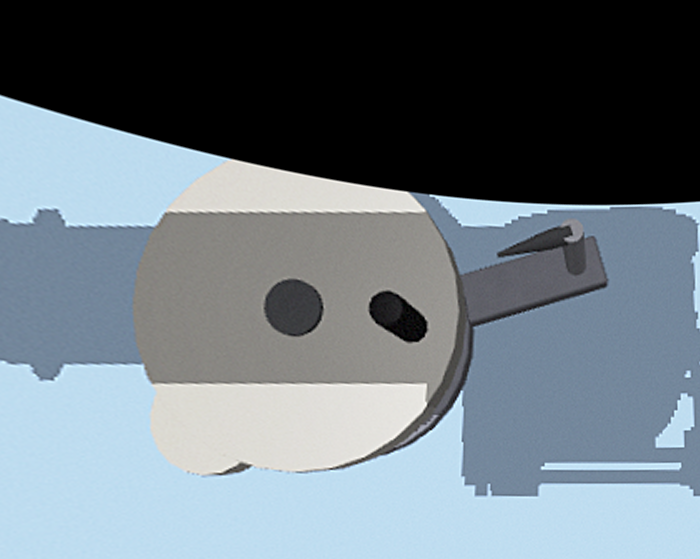

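```bash
python3 - <<'E'
from h import *
p=arm.camera_params('wrist')
T=wray(201,61,.114,p);c=np.array([.498,.1467]);tip=wray(263,25,.064,p)
print(T, -p['R'].T@p['t'])
for n,q in [('pegtop',T[:2]),('pegbase',np.array([.555,.1375])),('sidetop',np.array([.5579,.1359])),('tip',tip[:2])]:
    d=q-c;print(n,np.hypot(*d),np.degrees(np.arctan2(d[1],d[0])))
s=arm.read_state();print(s['time_s'],s['tcp_pos'])
for a in (-9,-10,20,18): print(a,c+.06*np.array([np.cos(np.radians(a)),np.sin(np.radians(a))]))
E
```

```text
[0.55901809 0.13597473 0.114     ] [0.65012899 0.0674286  0.38441117]
pegtop 0.061953524254606505 -9.969160051210668
pegbase 0.05773768266912005 -9.168667595008028
sidetop 0.06086583606589163 -10.220649939345584
tip 0.10468036142851284 17.45757929023467
0.85 [ 6.50034793e-01 -2.33765297e-05  2.00786542e-01]
-9 [0.5572613  0.13731393]
-10 [0.55708847 0.13628111]
20 [0.55438156 0.16722121]
18 [0.55506339 0.16524102]
```

```bash
python3 -m creep '[[[-0.31,0.455,0],0,60],[[-0.31,0.455,0],0,60],[[-0.31,0.455,0],0,60],[[-0.31,0.455,0],0,60],[[-0.31,0.455,0],0,60],[[-0.31,0.455,0],0,60],[[0,0,-0.35],0,60],[[0,0,-0.35],0,60],[[0,0,-0.35],0,60],[[0,0,-0.35],0,60],[[0,0,0],0,60],[[0,0,0],0,60]]' 12
python3 - <<'E'
from h import *
p=arm.camera_params('wrist');im,d=arm.grab_frame('wrist');cv2.imwrite('pics/w1.png',im)
s=arm.read_state();print(s['tcp_pos'],s['orientation'])
E
```

```text
time_s: 2.35
tcp_pos: [0.5574, 0.1364, 0.131]
orientation: [103.2, 90.0, 13.2]
wrist_force: [-0.4, -0.2, -0.2]
gripper_width: 0.0599
[0.55762769 0.13655853 0.13143411] [102.25752217  89.92539277  12.25029432]
```

View pics/w1.png

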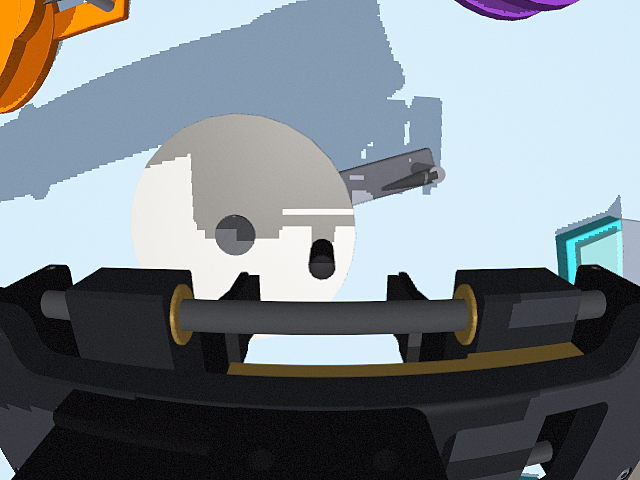

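The peg at (321,258) is centred between the fingers at about 240 and 400. I'll check y.

```bash
python3 - <<'E'
from h import *
p=arm.camera_params('wrist')
print('top',wray(321,268,.114,p),'base',wray(321,245,.074,p),'cap',wray(235,235,.075,p),'tip',wray(384,188,.064,p))
E
```

```text
top [0.55648264 0.13604569 0.114     ] base [0.55630321 0.13883834 0.074     ] cap [0.49806165 0.14609453 0.075     ] tip [0.59936504 0.17641997 0.064     ]
```

```bash
python3 -m creep '[[[0,0,-0.3],0,60],[[0,0,-0.3],0,60],[[0,0,-0.34],0,60],[[0,0,0],0,60],[[0,0,0],0,40],[[0,0,0],0,25],[[0,0,0],0,18],[[0,0,0],0,10],[[0,0,0],0,10],[[0,0,0],0,10],[[0,0,0],0,10]]' 12
python3 - <<'E'
import numpy as np
c=np.array([.498,.1465]);a0=-9.5
# ramp: 147.5deg->peg end 137.5
st=[1,2,3]+[4.5]*30+[3,2,1.5]
print(sum(st))
a=a0;P=c+.06*np.array([np.cos(np.radians(a)),np.sin(np.radians(a))])
for s in st:
    a+=s;Q=c+.06*np.array([np.cos(np.radians(a)),np.sin(np.radians(a))]);print('[[%.3f,%.3f,0],0,10],'%tuple((Q-P)/.05),end='');P=P+np.round((Q-P)/.05,3)*.05
E
```

```text
time_s: 3.78
tcp_pos: [0.5568, 0.1365, 0.0839]
orientation: [-72.8, 90.0, -162.8]
wrist_force: [-2.6, -0.8, 1.5]
gripper_width: 0.0152
147.5
[[0.003,0.021,0],0,10],[[0.006,0.041,0],0,10],[[0.005,0.063,0],0,10],[[0.002,0.094,0],0,10],[[-0.005,0.094,0],0,10],[[-0.013,0.093,0],0,10],[[-0.020,0.093,0],0,10],[[-0.027,0.090,0],0,10],[[-0.034,0.088,0],0,10],[[-0.041,0.084,0],0,10],[[-0.047,0.082,0],0,10],[[-0.054,0.077,0],0,10],[[-0.060,0.073,0],0,10],[[-0.065,0.068,0],0,10],[[-0.070,0.063,0],0,10],[[-0.075,0.057,0],0,10],[[-0.079,0.051,0],0,10],[[-0.083,0.045,0],0,10],[[-0.087,0.038,0],0,10],[[-0.089,0.031,0],0,10],[[-0.091,0.024,0],0,10],[[-0.093,0.016,0],0,10],[[-0.093,0.010,0],0,10],[[-0.094,0.002,0],0,10],[[-0.095,-0.005,0],0,10],[[-0.093,-0.013,0],0,10],[[-0.092,-0.020,0],0,10],[[-0.090,-0.027,0],0,10],[[-0.088,-0.034,0],0,10],[[-0.085,-0.041,0],0,10],[[-0.081,-0.048,0],0,10],[[-0.078,-0.054,0],0,10],[[-0.073,-0.059,0],0,10],[[-0.046,-0.043,0],0,10],[[-0.029,-0.030,0],0,10],[[-0.021,-0.023,0],0,10],
```

```bash
python3 -m creep '[[[0,0.02,0],0,10],[[0.01,0.04,0],0,10],[[0.01,0.06,0],0,10],[[0,0.095,0],0,10],[[-0.01,0.095,0],0,10],[[-0.015,0.095,0],0,10],[[-0.02,0.095,0],0,10],[[-0.025,0.09,0],0,10],[[-0.035,0.09,0],0,10],[[-0.04,0.085,0],0,10],[[-0.045,0.08,0],0,10],[[-0.055,0.075,0],0,10],[[-0.06,0.075,0],0,10],[[-0.065,0.07,0],0,10],[[-0.07,0.06,0],0,10],[[-0.075,0.055,0],0,10],[[-0.08,0.05,0],0,10],[[-0.08,0.045,0],0,10],[[0,0,0],0,10]]' 20
python3 - <<'E'
from h import *
p=arm.camera_params('wrist');im,d=arm.grab_frame('wrist');cv2.imwrite('pics/w2.png',im)
print(arm.read_state()['tcp_pos'])
im,d=arm.grab_frame('side')
cv2.imwrite('pics/crop2.png',cv2.resize(im[210:330,220:380],None,fx=4,fy=4,interpolation=cv2.INTER_CUBIC))
E
```

```text
time_s: 6.15
tcp_pos: [0.5236, 0.2006, 0.0838]
orientation: [-93.7, 90.0, 176.4]
wrist_force: [-3.5, -4.3, 3.6]
gripper_width: 0.0151
[0.52366649 0.20056738 0.08380493]
```

View pics/w2.png

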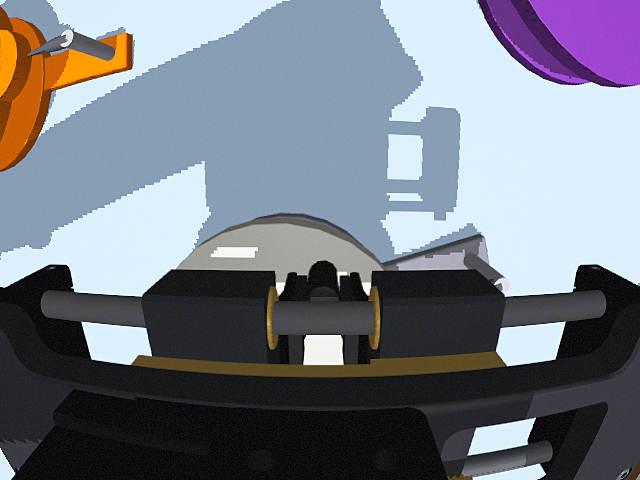

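View pics/crop2.png

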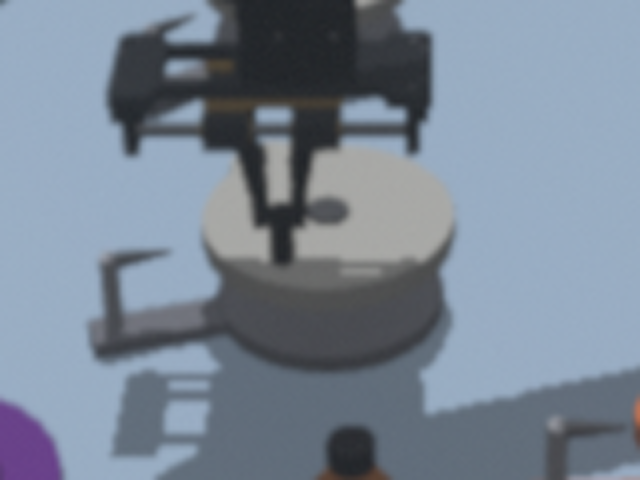

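The peg is still held between the pads (wrist view, 322,275) and is turning with the tool. On to the rest of the arc.

```bash
python3 -m creep '[[[-0.04,0.02,0],0,10],[[-0.09,0.04,0],0,10],[[-0.09,0.03,0],0,10],[[-0.09,0.025,0],0,10],[[-0.095,0.015,0],0,10],[[-0.095,0.01,0],0,10],[[-0.095,0,0],0,10],[[-0.095,-0.005,0],0,10],[[-0.095,-0.015,0],0,10],[[-0.09,-0.02,0],0,10],[[-0.09,-0.025,0],0,10],[[-0.09,-0.035,0],0,10],[[-0.085,-0.04,0],0,10],[[-0.08,-0.05,0],0,10],[[-0.08,-0.055,0],0,10],[[-0.07,-0.06,0],0,10],[[-0.045,-0.045,0],0,10],[[-0.02,-0.02,0],0,10],[[0,0,0],0,10],[[0,0,0],0,10]]'
python3 - <<'E'
from h import *
q=arm.read_state()['tcp_pos'];print(q,np.degrees(np.arctan2(q[1]-.1465,q[0]-.498)))
im,d=arm.grab_frame('side')
cv2.imwrite('pics/crop3.png',cv2.resize(im[210:330,220:380],None,fx=4,fy=4,interpolation=cv2.INTER_CUBIC))
E
```

```text
time_s: 8.75
tcp_pos: [0.4546, 0.1886, 0.0839]
orientation: [95.7, 89.7, 5.7]
wrist_force: [5.0, -4.9, -1.6]
gripper_width: 0.0148
[0.45456542 0.18856093 0.08388681] 135.9204877714884
```

View pics/crop3.png

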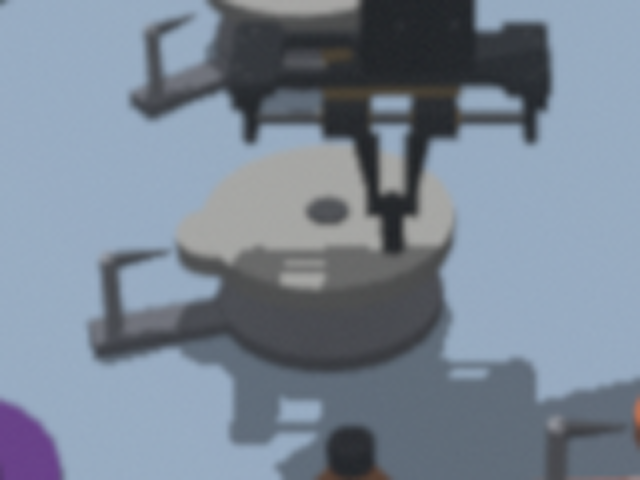

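```bash
python3 -m creep '[[[-0.015,-0.015,0],0,10],[[0,0,0],0,10],[[0,0,0],0,10],[[0,0,0],0,20],[[0,0,0],0,35],[[0,0,0],0,50],[[0,0,0],0,50],[[0,0,0],0,50]]'
python3 -m creep '[[[0,0,0.3],0,50],[[0,0,0.5],0,50],[[0,0,0.5],0,50],[[0,0,0.5],0,50],[[0.3,-0.5,0.5],0,50],[[0.5,-0.9,0.3],0,50],[[0.5,-0.9,0],0,50],[[0.3,-0.6,0],0,50],[[0,0,0],0,50],[[0,0,0],0,50]]'
python3 - <<'E'
from h import *
p=arm.camera_params('wrist');im,d=arm.grab_frame('wrist');cv2.imwrite('pics/w4.png',im)
cv2.imwrite('pics/wr4.png',wrect(im,p,.073,.35,.70,.02,.30))
im,d=arm.grab_frame('side')
cv2.imwrite('pics/rect4.png',rectify(im,arm.camera_params('side'),.073,.35,.70,.02,.30))
E
```

```text
time_s: 9.8
tcp_pos: [0.4516, 0.1882, 0.0837]
orientation: [-123.1, 90.0, 146.9]
wrist_force: [-0.6, 0.1, -0.4]
gripper_width: 0.0477
time_s: 11.05
tcp_pos: [0.5316, 0.044, 0.2144]
orientation: [152.9, 89.9, 63.0]
wrist_force: [-0.1, -0.0, 0.0]
gripper_width: 0.0502
```

View pics/wr4.png

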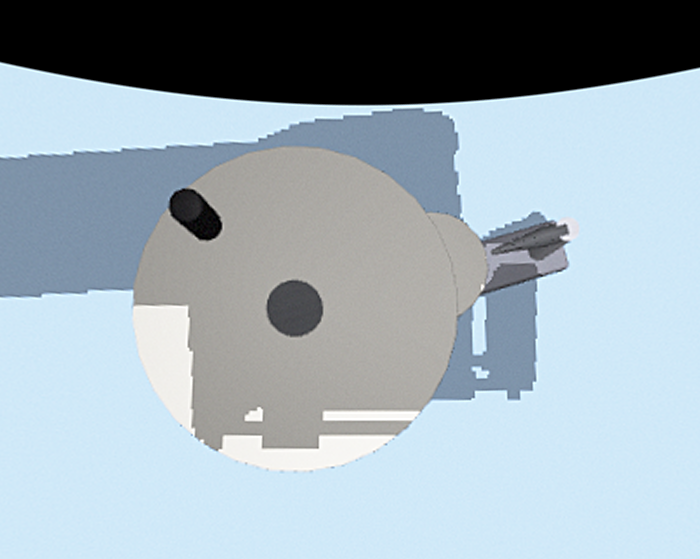

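View pics/rect4.png

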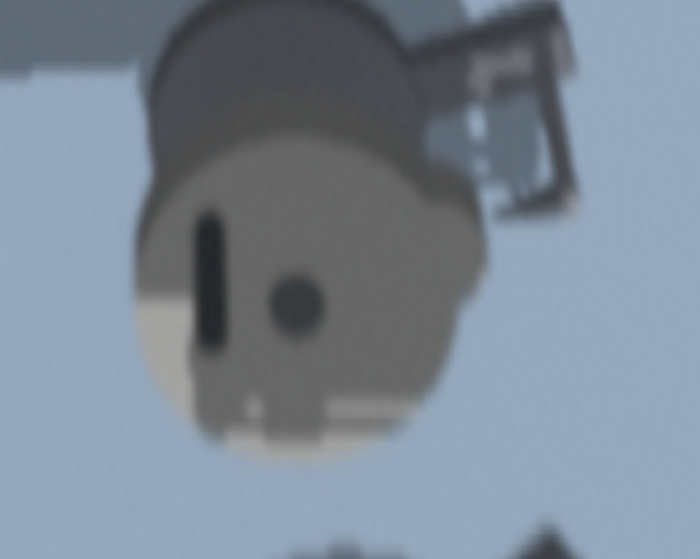

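The rectified wrist view puts the bulge's middle at about 16.4° around the axle (shoulders at (432,213) and (458,315), centre (294,309)). The peg base gives 16°, and the pointer tip, corrected for height, is at about 16.7°. So the peak is within about 5 mm of the tip. The gripper is clear of everything, at 0.21 m.

```bash
python3 - <<'E'
from rig import arm
print(arm.read_state()['wrist_force']); 
for q in ['bottle','rack','plain_peg']: arm.grab_frame('side') if q=='bottle' else 0; print(q,[(round(r['conf'],2),r['location']) for r in arm.find_in(q,'side')][:2])
print(arm.sign_off())
E
```

```text
[ 0.14733966 -0.76784374  0.43755256]
bottle [(0.67, [0.473, 0.4377, 0.0632])]
rack [(0.6, [0.4471, -0.4436, 0.0419]), (0.26, [0.5, 0.1633, 0.0748])]
plain_peg [(0.83, [0.5277, -0.176, 0.0697]), (0.36, [0.5022, 0.1637, 0.0761])]
the job is handed in; nothing more can be done
None
```

I gripped the cam wheel's peg and turned the wheel about 147° counter-clockwise at a commanded 0.65 rad/s or so. I then opened the fingers, lifted clear and handed the job in at about 11 s.

- **Alignment:** the last wrist view puts the middle of the high spot at about 16.4° around the axle. The pointer tip read 16.7° in that view and up to 18° in earlier ones. That puts the peak roughly 4–5 mm from the tip, against the 18 mm allowed.
- **At rest and clear:** the gripper was at about 0.21 m with under 1 N at the wrist, so it was touching nothing. I took no second picture to confirm the wheel stayed still.
- **Bystanders:** the bottle and plain wheel were found within about 4 mm of where they started. The plain wheel's check located the wheel's surface, not the peg itself.
- **One reading that disagreed:** the rack read about 13 mm from its first position, more than the detector's usual 4 mm error. The arm never went near the rack, so I take this as a detection error, but I did not check it further.

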